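Straighten the row of rinsed bottles under the draining shelf

ROBOT

A 6-joint arm with a two-finger parallel gripper is mounted at the origin on the work surface. World frame = base frame: x ahead of the robot, y to its left, z up, the work surface at z = 0. Lengths are in mm, angles in degrees, forces in N, time in s.
With the tool pointing down it reaches from about 350 to 850 mm from the base axis. Payload 8.1 kg.
Tool frame: the origin (TCP) lies midway between the tips of the shut fingers; the grasp point (between the pads) lies 19 mm behind it (r.pinch_z is the distance from the TCP to the grasp point, in mm); z points along the fingers, y is the line along which they close (so a half turn about z gives the same grasp; the last joint's range is limited). The gripper opens to 85 mm and grips with 20 to 120 N. Pads are 22 mm wide; open, the fingers measure 114 mm over their backs; the gripper's body (76 mm by 85 mm) begins 54 mm behind the grasp point. The pads swing forward as they close: fully open they stand 13 mm farther back than shut.
Start: joints at [-70.841, 7.471, 85.268, -0, 87.261, -4.893], TCP at [244.567, -547.898, 231.292] pointing down, gripper open.
Joint ranges: [-169.43, 169.43], [-51.17, 129.36], [1.28, 143.12], [-76.62, 256.62], [0, 156.53], [-152.29, 152.29]. Speed limits (degrees/s): [136.94, 136.94, 159.86, 180, 180, 180].

INTERFACE

Orientations are given as [roll, pitch, yaw] about the fixed x, y, z axes, in that order (R = Rz(yaw) Ry(pitch) Rx(roll)).
In Python, from bench import sensors, optics, job, r gives the robot as it stands.
- The arm moves only by the tool play_rows, never from a script. Its argument "motion" is a list that holds one entry, the list of rows, each a list of 6 numbers: the shift along the tool's x, y, z in cm, then the turn, a rotation vector about the tool's x, y, z in degrees. In form: [[[x, y, z, ax, ay, az], ...]]. A call has 1 to 5 rows; each row is the pose to reach, as a shift and turn from the pose commanded when the call began, along the tool's axes at that moment; what a row does not reach only later rows make up. A row lasts 1/10 s, in which the tool goes at most 50 mm and 8.59 degrees, less where a joint would pass 70% of its speed; a pose out of reach is approached as far as the arm can. A call with a gripper value outside its range is refused whole. "jaw" is the opening, from 0 (shut) to 1 (fully open), set as the call begins (left out, the last holds). The fingers move at their own pace and stop on an object; "squeeze" is the grip in N (left out, the last holds). Time passes only in rows, so rows that repeat a pose let the fingers close. It gives the time, the measured TCP pose, the force, the opening and the grip force at its end, in the units of the state.
- sensors.sense(): the state, without advancing time (a new reading comes with each control period).
- optics.snapshot(name): name is "scene" or "top" or "wrist"; returns a dict with "pixels" (384x512x3 uint8, red, green, blue), "mtx" (3x3 intrinsics, pixels), "R" (3x3) and "t" (3): a world point X has camera coordinates R X + t; the wrist camera has in their place "T_tool_cam" (4x4, takes a point from camera to tool coordinates, whose origin is the TCP and whose axes are the flange's). Camera axes: x right, y down, z forward; pixel columns grow to the right and rows downward; lengths in mm; the calibration is good to about 2 mm. A picture is of the moment at which its call begins: read the wrist's pose just before it. There is no depth.
- job.hand_in(): hands the job in; it is judged then, once.
The state is a dict: "time": time; "joint_pos": joint angles; "qd": joint speeds; "joint_efforts": joint torques, N m; "tool_pos": TCP position; "tcp_rot": TCP orientation; "ft_force": force on the tool from outside, world axes, zero at the start; "wrist_torque": the same for the moment, N m; "finger_gap": finger opening in mm; "grip_force": force on a finger pad.
Only numpy, scipy, OpenCV 4.12 (cv2) and the standard library are available. Lean on these libraries where they do the work, as an engineer would, in place of code of your own. Each camera call takes 0.05 s, during which the arm holds its last target. There are 200 camera calls.

TASK

Take the aluminium straightedge out of the plate drainer and use its edge to push the four rinsed bottles back into one straight row, with all their fronts flush with the front edge of the wire shelf above them. The bottles are sanitised, so never touch them with the gripper or arm; keep them upright, and leave the jug, the jar and the sprayer where they are. Then stand the straightedge back in the drainer, midway between its two ends.

Things in the scene. Friction and masses are not known exactly. Their poses are not given: they have to be found in the camera images.
- shelf: Fixed steel-wire shelf on the bench, 400 mm wide (x), 240 deep (y), top 232 high, wires' underside 223 high; 8 mm legs at its corners, open all round below. A tin and a red funnel stand on its back half. Its front faces -y, to the robot's right. Origin: middle of the front edge at bench level; y runs back under it, z up. A bottle's front is flush with the front edge when its centre is at y = 30.5 mm.
- drainer: Fixed plate drainer: blue tray 300 mm (x) by 170 (y), 14 high, origin centre of underside, z up. 5 mm steel wires form two slots along x, at y -55 and 0 mm. Slot wires are only at x -85 and +85, so fingers fit in the middle. Tall prongs (55 mm, on the -y side of each slot, and again at y +55) lean 30 degrees, tops towards -y. End loops 53 mm high at x -135 and +135.
- drainer_slot (a point): Where the middle of the straightedge's lower edge rests in the drainer's y = 0 slot, 22 mm above the bench. Axes as the drainer's. There it leans 30 degrees from vertical, upper edge towards -y, its face on the tall prongs. The slot is 22 mm wide measured across the lean; short prongs (22 mm long) bound its far side.
- straightedge: Flat aluminium straightedge (stiff ruler), 260 mm long (x), 70 high (z), 8 thick (y), 0.38 kg, black ticks along its upper edge. Origin: middle of its lower long edge, mid-thickness; z runs up its face to the upper edge. At the start it stands on its lower edge in the drainer's y = 0 slot, leaning 30 degrees, upper edge towards the drainer's -y.
- bottle1: Empty small beer bottle, amber glass, 61 mm diameter, 180 mm tall (straight sides to 105 mm), about 0.22 kg. Origin: centre of its underside; z up its axis. The row runs bottle1 to bottle4 along the shelf's +x, centres about 72 mm apart; at the start they stand unevenly, each sticking out in front of the shelf.
- bottle2: Empty small beer bottle, amber glass, 61 mm diameter, 180 mm tall (straight sides to 105 mm), about 0.22 kg. Origin: centre of its underside; z up its axis.
- bottle3: Empty small beer bottle, green glass, 61 mm diameter, 180 mm tall (straight sides to 105 mm), about 0.22 kg. Origin: centre of its underside; z up its axis.
- bottle4: Empty small beer bottle, amber glass, 61 mm diameter, 180 mm tall (straight sides to 105 mm), about 0.22 kg. Origin: centre of its underside; z up its axis.
- jug: Bystander: white plastic jug with a handle, 96 mm wide, 130 mm tall. Origin: centre of its underside.
- jar: Bystander: glass jar with brass-coloured lid, 80 mm diameter, 110 mm tall, standing under the back half of the shelf. Origin: centre of its underside.
- sprayer: Bystander: sanitiser spray bottle with blue head, 72 mm diameter, 198 mm tall. Origin: centre of its underside.

How it is judged:
By the outcome, as a careful person would: the job done as asked, in the order asked, and still so for the second after the job is handed in, with the robot touching nothing.
It also fails if it takes over 51 s, if anything falls off the work surface, if the arm or the gripper's body presses on something with over 40 N, if the wrist force passes 120 N, or if a joint passes its speed limit or range.

## Working session

There is one attempt and no reset: what is moved stays moved. The work goes in short steps, Python scripts to look and compute and a tool call to move; the robot and the scene stay as the last step left them, time stands still between calls to the robot, and variables do not carry over. Pictures are saved under pics/ and viewed, at most 13 in all, crops included, and the job is handed in when it is done.

Besides the shell and the picture viewer there is one more tool, called after "Emit:" as a command line: name --argument value ..., lists and objects as JSON in quotes. play_rows: Moves the arm, as the interface text tells. Its arguments: {"type":"object","properties":{"motion":{"type":"array","items":{"type":"array","items":{"type":"array","items":{"type":"number"}}}},"jaw":{"type":"number"},"squeeze":{"type":"number"}},"required":["motion"]}

```bash
ls; mkdir -p pics
python3 - <<'E'
from bench import sensors, optics, job, r
import cv2, pickle
s=sensors.sense(); print(s); print(r.pinch_z)
d={}
for n in ("scene","top","wrist"):
    d[n]=optics.snapshot(n)
    cv2.imwrite(f"pics/{n}0.png",cv2.resize(d[n]["pixels"][:,:,::-1],(768,576),interpolation=cv2.INTER_CUBIC))
    print(n,{k:v for k,v in d[n].items() if k!="pixels"})
pickle.dump((s,d),open("d0.pkl","wb"))
E
```

```text
pics
{'time': 0.0, 'joint_pos': array([-7.08394225e+01,  7.51475723e+00,  8.53270132e+01, -2.26389278e-04,
        8.72613616e+01, -4.89567654e+00]), 'qd': array([ 0.06133294, -0.01211657,  0.02309051, -0.04958357,  0.04316725,
        0.19040793]), 'joint_efforts': array([ 1.02787017e-03, -5.69402039e+01, -5.00548768e+01,  6.58815270e-05,
        1.51193870e-02, -3.05209042e-06]), 'tool_pos': array([ 244.39970334, -547.38818596,  230.26980104]), 'tcp_rot': array([-1.79897225e+02, -8.57617702e-03,  2.40562573e+01]), 'ft_force': array([ 0.05231016, -0.50634026,  0.72700833]), 'wrist_torque': array([ 0.0076886 , -0.01753563,  0.01900366]), 'grip_force': 0.0, 'finger_gap': 85.47173870907402}
18.700000000000003
scene {'mtx': array([[492.36839305,   0.        , 250.53031134],
       [  0.        , 492.36839305, 196.86503008],
       [  0.        ,   0.        ,   1.        ]]), 'R': array([[-0.56462697,  0.82521141, -0.01491695],
       [ 0.62713154,  0.4172066 , -0.65775731],
       [-0.53656539, -0.38074241, -0.7530822 ]]), 't': array([ 302.63305641, -357.90943298, 1504.43769094])}
top 
[... 194 characters left out ...]
998667, -0.00286013],
       [-0.98355366,  0.00474477, -0.18055382],
       [ 0.18056499,  0.00203689, -0.98356095]]), 't': array([ 49.30410142, 588.42212681, 754.63336209])}
wrist {'mtx': array([[335.48434652,   0.        , 255.10718317],
       [  0.        , 335.48434652, 196.10121176],
       [  0.        ,   0.        ,   1.        ]]), 'T_tool_cam': array([[-1.94445364e-05, -9.46786986e-01, -3.21860842e-01,
         8.23869048e+01],
       [ 1.00000000e+00, -1.87057965e-05, -5.38783065e-06,
        -1.22240610e+00],
       [-9.19535463e-07, -3.21860842e-01,  9.46786987e-01,
        -1.44295688e+02],
       [ 0.00000000e+00,  0.00000000e+00,  0.00000000e+00,
         1.00000000e+00]])}
```

View pics/scene0.png

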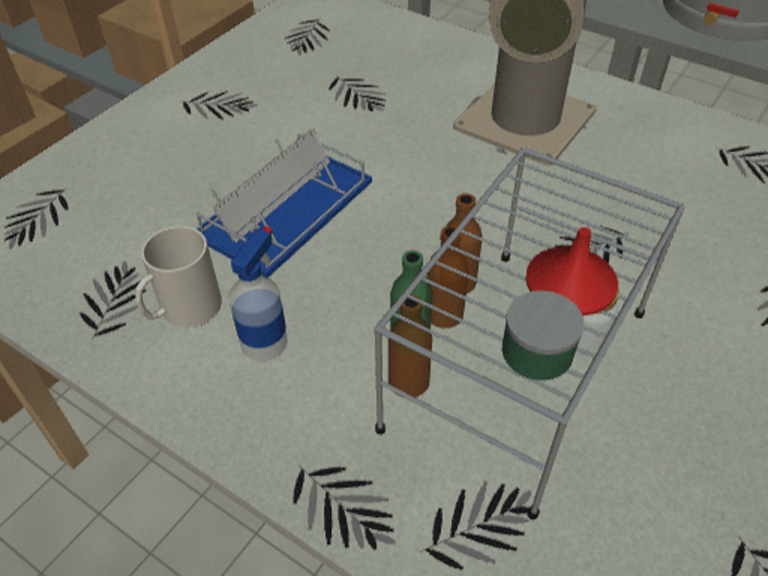

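View pics/top0.png

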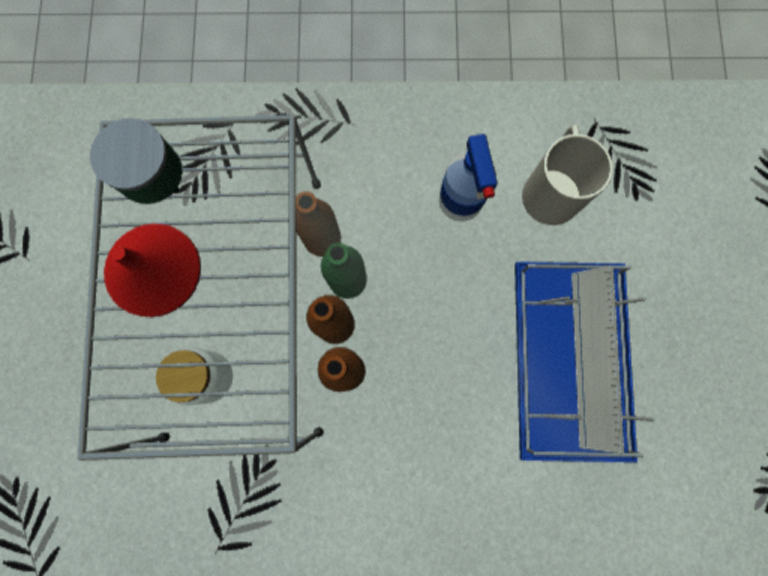

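View pics/wrist0.png

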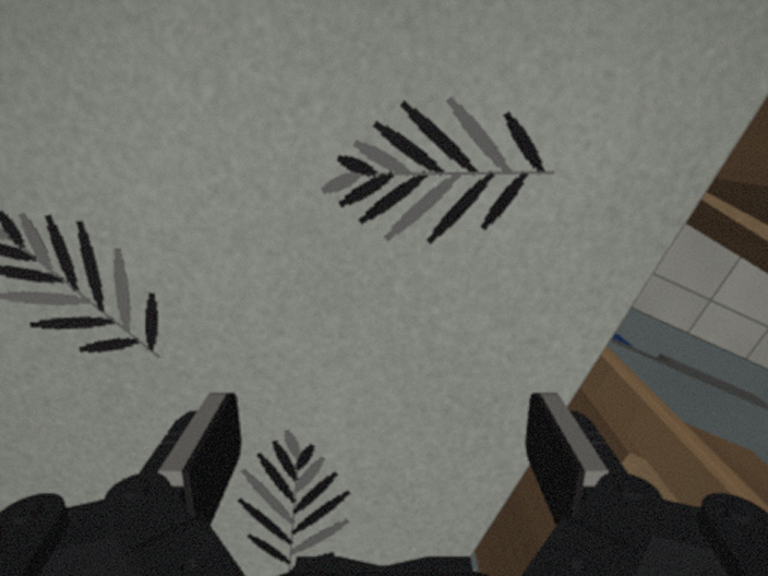

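The top view has shelf wires at left with the front bar at column ~293 (768-wide scale). Bottle mouths are near (335,368), (321,309), (338,251 green) and (306,200). The drainer is near (520–636, 263–460), with the ruler leaning right (world -y). The sprayer is at (465,190) and the jug at (567,180). The wrist view shows only bench.

```bash
cat > h.py <<'E'
import numpy as np, cv2, pickle
from scipy.spatial.transform import Rotation as Ro
def ray(cam,px,z):
    px=np.atleast_2d(px).astype(float); K,R,t=cam["mtx"],cam["R"],cam["t"]
    d=np.c_[px,np.ones(len(px))]@np.linalg.inv(K).T@R; c=-R.T@t
    return c+d*((z-c[2])/d[:,2])[:,None]
def proj(cam,X):
    p=(np.atleast_2d(X)@cam["R"].T+cam["t"])@cam["mtx"].T; return p[:,:2]/p[:,2:]
E
python3 - <<'E'
from h import *
s,d=pickle.load(open("d0.pkl","rb")); from bench import r
print([a for a in dir(r) if a[0]!="_"])
T=d["top"]; im=T["pixels"]; hsv=cv2.cvtColor(im,cv2.COLOR_RGB2HSV)
np.set_printoptions(precision=1,suppress=True)
# drainer tray
m=cv2.inRange(hsv,(105,150,40),(125,255,255)); m[:, :335]=0
m=cv2.morphologyEx(m,cv2.MORPH_CLOSE,np.ones((9,9)))
cs=max(cv2.findContours(m,0,2)[0],key=cv2.contourArea)
P=ray(T,cs[:,0,:],14)[:,:2]
rc=cv2.minAreaRect(P.astype(np.float32)); print("tray",rc)
# bottles: mouths
for n,(u,v) in zip("1234",[(335,368),(321,309),(338,251),(306,200)]):
    u,v=u/1.5,v/1.5
    g=im.sum(2).astype(float); y0,x0=int(v)-5,int(u)-5
    w=np.clip(g[y0:y0+11,x0:x0+11].mean()*0.75-g[y0:y0+11,x0:x0+11],0,None)
    yy,xx=np.mgrid[y0:y0+11,x0:x0+11]; c=np.array([(w*xx).sum(),(w*yy).sum()])/w.sum()
    print("b"+n,np.array([u,v]),c,ray(T,c,180)[0])
# base of bottles from scene+top later; shelf front bar
g=cv2.cvtColor(im,cv2.COLOR_RGB2GRAY)
for row in range(100,296,12): print(row,g[row,184:206])
# straightedge extents
for u,v in [(572,273),(580,452)]: print("lower?",ray(T,(u/1.5,v/1.5),22)[0])
for u,v in [(612,268),(621,452)]: print("upper",ray(T,(u/1.5,v/1.5),22+60.6)[0])
for n,(u,v),z in [("front far",(295,118),228),("front near",(293,450),228),("sprayer",(465,195),0),("jug",(560,200),60),("jar",(183,376),110)]: print(n,ray(T,(u/1.5,v/1.5),z)[0])
E
```

```text
['PlanningError', 'pinch_z']
tray ((480.8590087890625, -237.56321716308594), (170.4092254638672, 296.9444885253906), 88.73637390136719)
b1 [223.3 245.3] [222.5 244.7] [463.9 110.5 180. ]
b2 [214. 206.] [213.9 205.8] [535.5 127.5 180. ]
b3 [225.3 167.3] [224.5 170.4] [603.  108.6 180. ]
b4 [204.  133.3] [204.8 134.1] [675.  147.4 180. ]
100 [160 158 155 154 160 157 161 154 128 128 126 110  86 119 158 154 136  70
  50  46  73 148]
112 [110 127 124 126 116 117 118 113 108 129 128 114  89 119 144 150 152 157
 154 152 145  96]
124 [157 157 160 159 152 152 157 147 122 130 127 114  97 128 154 156 154 155
 157 160 157 159]
136 [159 159 160 160 156 156 155 151 127 132 127 115  89  86  87  72  65  59
  62  61  58  59]
148 [146 145 146 149 147 151 148 143 117 130 125 112  86  57  62  64  68  65
  64  61  64  63]
160 [163 165 168 164 167 165 164 156 123 127 125 111  82 102 158 163 143  76
  51  51  48  54]
172 [164 164 161 162 163 165 167 164 126 129 123 114  83  97 153 159 159 163
 164 160 160 157]
184 [114 112 113 111 112 108 128 125 110 130 127 112  81  95 153 164 163 159
 157 157 161 159]
19
[... 410 characters left out ...]
 162 138 129 127 113  88 101 155 159 163 164
 159 162 163 162]
256 [167 162 161 159 162 163 164 160 142 132 128 114  84  80 154 160 158 161
 164 165 163 161]
268 [169 163 162 160 159 160 160 159 135 129 125 112  88  79 150 157 159 157
 161 159 153 157]
280 [137 141 140 141 144 145 146 152 131 129 124 114  86  81 154 158 162 161
 161 158 158 156]
292 [138 140 140 140 138 137 140 127 117 129 125 113  85  74 121 126 125 110
  95  86  64  49]
lower? [ 611.4 -240.9   22. ]
lower? [ 344.8 -235.    22. ]
upper [ 606.  -277.8   82.6]
upper [ 351.7 -269.9   82.6]
front far [765.2 157.4 228. ]
front near [372.5 149.4 228. ]
sprayer [746.6 -82.5   0. ]
jug [ 716.5 -217.    60. ]
jar [455.2 319.2 110. ]
```

Run:
```python
from h import *
s,d=pickle.load(open("d0.pkl","rb"))
im=d["top"]["pixels"][:,:,::-1]
a=cv2.resize(im[70:310,170:270],None,fx=2.5,fy=2.5,interpolation=cv2.INTER_CUBIC)
b=cv2.resize(im[165:315,335:440],None,fx=4,fy=4,interpolation=cv2.INTER_CUBIC)
H=600; o=np.zeros((H,a.shape[1]+b.shape[1],3),np.uint8); o[:a.shape[0],:a.shape[1]]=a; o[:b.shape[0],a.shape[1]:]=b
print(a.shape,b.shape); cv2.imwrite("pics/crop1.png",o)
```

```text
(600, 250, 3) (600, 420, 3)
```

View pics/crop1.png

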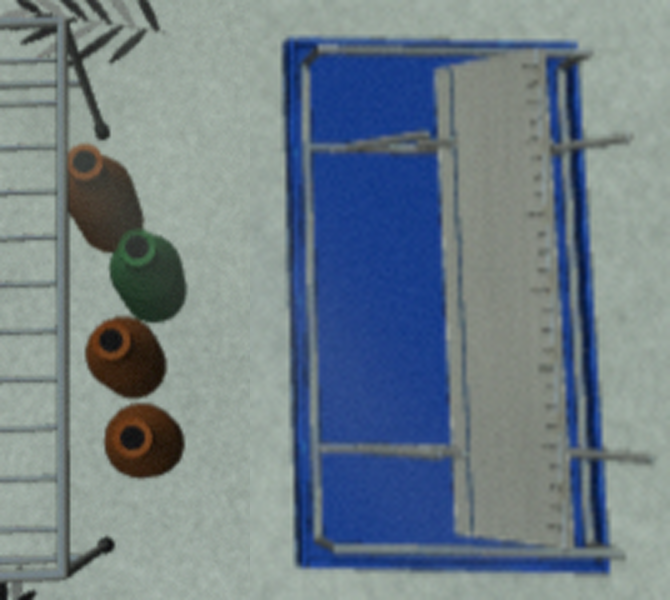

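The crop confirms the mouth centres, and the ruler's ticked upper edge runs from about (545,50) to (567,548) in the crop. Next I fit the shelf's front line and work out the grasp pose.

```bash
cat >> h.py <<'E'
def frontline(T):
    g=cv2.cvtColor(T["pixels"],cv2.COLOR_RGB2GRAY).astype(float); P=[]
    for row in list(range(164,170))+list(range(174,200))+list(range(220,232))+list(range(250,284)):
        a=g[row,194:201]; lev=(85+158)/2
        if a[-1]<140: continue
        k=max(i for i in range(6) if a[i]<lev); P.append((194+k+(lev-a[k])/(a[k+1]-a[k]),row))
    X=ray(T,np.array(P),227.4); k,c=np.polyfit(X[:,0],X[:,1],1)
    return k,c,np.std(X[:,1]-k*X[:,0]-c)
def delta(s,pos,R):   # move from measured pose to target, in tool axes cm and rotvec deg
    R0=Ro.from_euler("xyz",s["tcp_rot"],degrees=True)
    return np.round(R0.inv().apply(np.array(pos)-s["tool_pos"])/10,2), np.round((R0.inv()*R).as_rotvec(degrees=True),2)
def tool(tilt,yaw): return Ro.from_euler("xyz",[180+tilt,0,yaw],degrees=True)
E
python3 - <<'E'
from h import *
s,d=pickle.load(open("d0.pkl","rb")); T=d["top"]
k,c,sd=frontline(T); print("front y=%.4f x + %.1f"%(k,c),"yaw",np.degrees(np.arctan(k)),sd,"at569",k*569+c)
P=ray(T,[(222.9,244.7),(213.9,206.3),(224.9,168.9),(204.4,134.5)],180)
for p in P: print(p, "sd to front",(p[1]-k*p[0]-c))
# scene check: mouths (px/1.5)
S=d["scene"]; print((proj(S,P)*1.5).round(0).tolist())
# tray edges lines at z=14: left edge (+y) near col 516..520
hsv=cv2.cvtColor(T["pixels"],cv2.COLOR_RGB2HSV); m=cv2.inRange(hsv,(105,150,40),(125,255,255))
L=[];Rr=[]
for row in range(182,300,4):
    x=np.where(m[row,335:440])[0]+335
    L.append((x.min()-.5,row)); Rr.append((x.max()+.5,row))
for q in (L,Rr):
    X=ray(T,np.array(q),14); kk,cc=np.polyfit(X[:,0],X[:,1],1); print("edge yaw",np.degrees(np.arctan(kk)),"y at 480",kk*480+cc, np.std(X[:,1]-kk*X[:,0]-cc))
yaw=-1.4; 
M=tool(30,yaw).as_matrix(); lower=np.array([480.5,-237.5,22])
for name,h in (("pre",39+70),("grasp",39)):
    print(name,(lower-M[:,2]*h).round(1), delta(s,lower-M[:,2]*h,tool(30,yaw)))
E
```

```text
front y=0.0277 x + 135.4 yaw 1.5852052433213006 0.09618485573519628 at569 151.17097160424763
[463.94752738 109.81337815 180.        ] sd to front -38.45035952583436
[534.57882964 127.4441807  180.        ] sd to front -22.774215570913597
[605.85924333 107.85829558 180.        ] sd to front -44.33272287017215
[674.17135457 148.1803103  180.        ] sd to front -5.9011851906254265
[[464.0, 200.0], [450.0, 232.0], [410.0, 257.0], [408.0, 302.0]]
edge yaw -0.9984179087470886 y at 480 -153.05496396146592 0.8448916811848747
edge yaw -1.176760665503653 y at 480 -311.925167407487 40.576695082276956
pre [ 479.2 -292.   116.4] (array([ 31.85, -13.73,  11.42]), array([29.4 ,  6.68, 24.86]))
grasp [ 480.  -257.    55.8] (array([ 33.35, -16.88,  17.48]), array([29.4 ,  6.68, 24.86]))
```

Emit:
play_rows --motion '[[[3.98,-1.72,1.43,5.88,1.34,4.97],[7.96,-3.43,2.86,11.8,2.7,9.9],[11.9,-5.15,4.28,17.6,4.0,14.9],[15.9,-6.87,5.7,23.5,5.3,19.9],[19.9,-8.58,7.1,29.4,6.68,24.86]]]' --jaw 0.6

```text
time: 0.65
tool_pos: [392.7, -387.3, 160.0]
tcp_rot: [-149.9, 0.1, -1.6]
ft_force: [0.1, -0.3, -0.6]
finger_gap: 51.2
grip_force: 0.0
```

Run:
```python
from h import *
from bench import sensors
s=sensors.sense(); print(s["time"],s["tool_pos"],s["tcp_rot"],s["joint_pos"].round(1),s["finger_gap"])
R=tool(30,-1.3);M=R.as_matrix(); lower=np.array([480.5,-237.5,22])
for h in (109,39): print(delta(s,lower-M[:,2]*h,R))
```

```text
0.65 [ 392.65943206 -387.25700577  159.97061501] [-1.49877660e+02  5.02739965e-02 -1.57300930e+00] [-60.   25.6  76.4  15.6 103.8  31.8] 51.21000937182503
(array([ 8.4 , -6.26,  8.66]), array([-0.12, -0.09, -0.26]))
(array([ 8.39, -6.25, 15.66]), array([-0.12, -0.09, -0.26]))
```

Emit:
play_rows --motion '[[[2.8,-2.1,2.2,0,0,-0.2],[5.6,-4.2,4.4,0,0,-0.2],[8.4,-6.26,6.6,0,0,-0.2],[8.4,-6.26,6.6,0,0,-0.2]]]'

```text
time: 1.05
tool_pos: [479.4, -298.8, 132.6]
tcp_rot: [-149.9, -0.1, -1.0]
ft_force: [-0.4, 0.2, 1.1]
finger_gap: 51.0
grip_force: 0.0
```

Run:
```python
from h import *
from bench import sensors,optics
s=sensors.sense(); w=optics.snapshot("wrist"); print(s["tool_pos"],s["tcp_rot"])
pickle.dump((s,w),open("w1.pkl","wb"))
cv2.imwrite("pics/w1.png",cv2.resize(w["pixels"][:,:,::-1],(768,576),interpolation=cv2.INTER_CUBIC))
```

```text
[ 479.449162   -298.753021    132.61184651] [-1.49888263e+02 -7.40562015e-02 -9.70793081e-01]
```

View pics/w1.png

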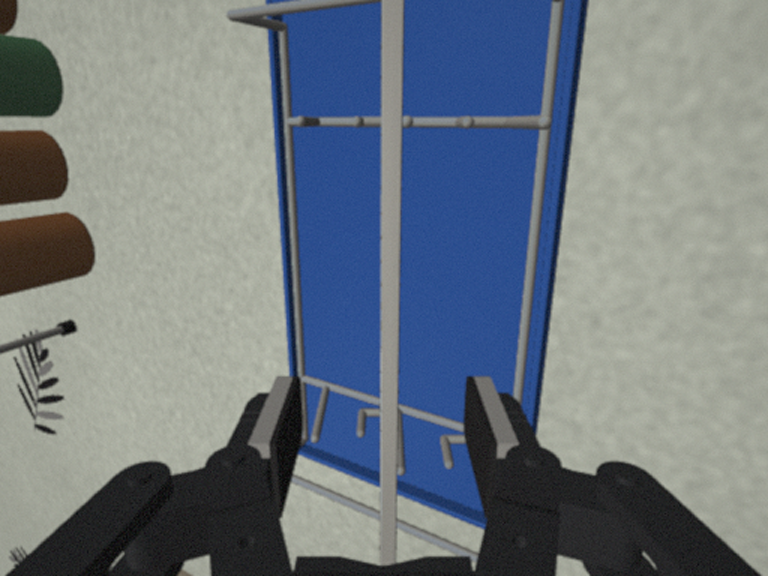

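The ruler is edge-on at column ~391, between the pads (~300 and 467), so the tilt matches. It sits about 2 mm toward tool +y, so I correct that and descend.

Emit:
play_rows --motion '[[[0,0.23,2.2,0,0,0],[0,0.23,4.6,0,0,0],[0,0.23,7.0,0,0,0],[0,0.23,8.5,0,0,0],[0,0.23,8.7,0,0,0]]]'

```text
time: 1.6
tool_pos: [477.1, -261.0, 56.1]
tcp_rot: [-150.0, 0.0, -1.2]
ft_force: [-0.0, -0.2, -0.4]
finger_gap: 51.5
grip_force: 0.0
```

Emit:
play_rows --motion '[[[0,0,0,0,0,0],[0,0,0,0,0,0],[0,0,0,0,0,0],[0,0,0,0,0,0],[0,0,0,0,0,0]]]' --jaw 0 --squeeze 90

```text
time: 2.1
tool_pos: [479.3, -260.8, 60.7]
tcp_rot: [-149.9, -0.2, -1.2]
ft_force: [-2.8, 9.7, 14.4]
finger_gap: 6.4
grip_force: 88.5
```

Run:
```python
from h import *
from bench import sensors,optics
s=sensors.sense(); w=optics.snapshot("wrist"); print(s)
pickle.dump((s,w),open("w2.pkl","wb"))
```

```text
{'time': 2.1, 'joint_pos': array([-47.61083795,  26.09452867,  86.94531941,  20.36600263,
        89.638627  ,  39.23112381]), 'qd': array([-0.04465405, -0.08242621,  0.03700567, -0.09481602, -0.04499515,
       -0.00810155]), 'joint_efforts': array([ -3.74654666, -59.51682687, -41.6054821 ,  -0.52740645,
        -2.13142388,  -0.08270902]), 'tool_pos': array([ 479.2947543 , -260.83503233,   60.6962421 ]), 'tcp_rot': array([-149.90167148,   -0.22882517,   -1.15885276]), 'ft_force': array([-2.78977091,  9.65414302, 14.37797761]), 'wrist_torque': array([2.49278059, 0.33905086, 0.10894083]), 'grip_force': 88.5071611404419, 'finger_gap': 6.3558935245908055}
```

Emit:
play_rows --motion '[[[0,-0.3,-0.5,0,0,0],[0,-0.3,-2,0,0,0],[0,-0.3,-4.5,0,0,0],[0,-0.3,-7.5,0,0,0],[0,-0.3,-9.5,0,0,0]]]'

```text
time: 2.65
tool_pos: [477.7, -309.4, 144.5]
tcp_rot: [-150.3, -0.2, -1.3]
ft_force: [1.1, 0.1, -2.9]
finger_gap: 6.5
grip_force: 88.2
```

Emit:
play_rows --motion '[[[0,0,-0.5,0,0,0],[0,0,-0.5,0,0,0],[0,0,-0.5,0,0,0]]]'

```text
time: 2.95
tool_pos: [476.8, -308.8, 144.9]
tcp_rot: [-150.0, -0.1, -1.2]
ft_force: [-0.2, 0.7, -3.7]
finger_gap: 6.0
grip_force: 88.2
```

Run:
```python
from h import *
from bench import sensors,optics
s=sensors.sense(); w=optics.snapshot("wrist"); t=optics.snapshot("top"); print(s["time"],s["tool_pos"],s["tcp_rot"],s["joint_pos"],s["ft_force"],s["finger_gap"])
pickle.dump((s,w,t),open("w3.pkl","wb"))
o=np.hstack([cv2.resize(t["pixels"][100:340,300:460],(400,600)),cv2.resize(w["pixels"][:,130:386],(400,600))])
cv2.imwrite("pics/w3.png",o[:,:,::-1])
```

```text
2.95 [ 476.82026451 -308.77334901  144.93703876] [-1.50037741e+02 -7.17773840e-02 -1.23665944e+00] [-50.4049667   25.0934765   78.65765082  19.36978112  99.23173607
  40.02563756] [-0.24220444  0.74639845 -3.67083148] 6.038885562356537
```

View pics/w3.png

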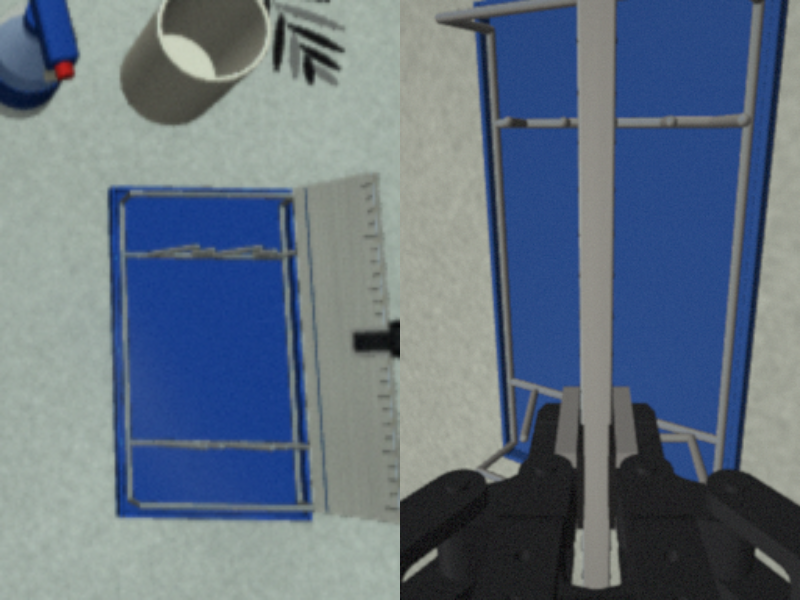

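The ruler is firmly held in the pads. In the left crop its lower corner runs from about (296,190) to (314,515). Next I calibrate the ruler in the tool frame and plan the push.

```bash
cat > plan.py <<'E'
from h import *
k,c=0.0277,135.4; YAW=1.585
def edge_target(tilt,yf,xm,z,h,ruler_yaw=0,xr=0):
    # TCP so that leading corner of lower edge lies yf mm ahead(+)/behind of the front line, middle at x=xm, height z
    R=tool(tilt,YAW-ruler_yaw); M=R.as_matrix()
    E=np.array([xm,k*xm+c+yf,z])
    return E-M[:,2]*h+M[:,1]*4-M[:,0]*xr, R
E
python3 - <<'E'
from h import *
s,w,T=pickle.load(open("w3.pkl","rb")); im=T["pixels"]; g=cv2.cvtColor(im,cv2.COLOR_RGB2GRAY).astype(float)
hsv=cv2.cvtColor(im,cv2.COLOR_RGB2HSV)
M=Ro.from_euler("xyz",s["tcp_rot"],degrees=True).as_matrix(); p=s["tool_pos"]
# left border: scan each row for first non-blue run of >=6 px right of col 412 with low saturation
P=[]
for row in range(182,302,3):
    sat=hsv[row,:,1].astype(float)
    a=sat[410:434]; 
    low=[i for i in range(len(a)-6) if (a[i:i+6]<60).all()]
    if low: P.append((410+low[0]-.5,row))
P=np.array(P); print(P[::4].tolist())
for h in (40,43,45,47,50):
    q=p+M[:,2]*h-M[:,1]*4
    X=ray(T,P,q[2]); kk,cc=np.polyfit(X[:,0],X[:,1],1); res=X[:,1]-kk*X[:,0]-cc
    ok=abs(res)<3; kk,cc=np.polyfit(X[ok,0],X[ok,1],1)
    E=ray(T,[(300+296/2.5,100+190/2.5),(300+314/2.5,100+515/2.5)],q[2])
    print(h,"pred y",q[1],"seen y",kk*q[0]+cc,"yaw",np.degrees(np.arctan(kk)),"ends x",E[:,0],"mid-tcp",E[:,0].mean()-q[0])
E
```

```text
[[422.5, 182.0], [423.5, 194.0], [418.5, 206.0], [419.5, 218.0], [419.5, 230.0], [426.5, 242.0], [421.5, 263.0], [423.5, 290.0]]
40 pred y -285.33709620464333 seen y -280.9477052578318 yaw -2.1462380452745315 ends x [605.25092242 346.422099  ] mid-tcp -1.5305952260443974
43 pred y -283.8392271271319 seen y -282.09487642981594 yaw -2.1462380452745475 ends x [605.82469952 346.082275  ] mid-tcp -1.449210110132185
45 pred y -282.8406477421243 seen y -282.85965721113877 yaw -2.1462380452745333 ends x [606.20721759 345.85572566] mid-tcp -1.394953366190748
47 pred y -281.84206835711666 seen y -283.6244379924615 yaw -2.146238045274507 ends x [606.58973566 345.62917633] mid-tcp -1.340696622249311
50 pred y -280.3441992796053 seen y -284.7716091644457 yaw -2.146238045274496 ends x [607.16351276 345.28935233] mid-tcp -1.2593115063369282
```

Run:
```python
from plan import *
s,w,T=pickle.load(open("w3.pkl","rb"))
p,R=edge_target(45,-100,566,35,45,0,-1.4)
print("start tcp",p)
print("M1",delta(s,(485,-60,150),R))
# from M1 to start, in M1 axes
M=R.as_matrix(); print("M1->start",(M.T@(p-np.array([485,-60,150]))/10).round(2), "push dir world +y(shelf) in tool:",(M.T@np.array([-np.sin(np.radians(1.585)),np.cos(np.radians(1.585)),0])).round(4))
```

```text
start tcp [568.35783239  16.48194838  63.99137803]
M1 (array([  0.28, -21.82,  11.99]), array([15.04, -1.78, -2.2 ]))
M1->start [ 8.54  0.84 11.32] push dir world +y(shelf) in tool: [ 0.     -0.7071  0.7071]
```

Emit:
play_rows --motion '[[[0.05,-3,1.6,2.5,-0.3,-0.3],[0.1,-7,3.8,5,-0.6,-0.7],[0.2,-11,6.0,8,-0.9,-1.1],[0.25,-15,8.2,11,-1.3,-1.6],[0.28,-18,9.9,13,-1.6,-1.9]]]'

```text
time: 3.55
tool_pos: [483.6, -100.8, 148.9]
tcp_rot: [-136.9, 0.1, 1.3]
ft_force: [0.5, -0.3, -4.1]
finger_gap: 6.3
grip_force: 88.2
```

Run:
```python
from plan import *
from bench import sensors
s=sensors.sense(); p,R=edge_target(45,-100,562,35,45,0,-1.4)
print(s["time"],s["tool_pos"],s["tcp_rot"],s["joint_pos"].round(1)); print(delta(s,p,R), delta(s,(510,-55,130),R))
```

```text
3.55 [ 483.56973158 -100.78659987  148.9342359 ] [-136.88010833    0.13870264    1.32670538] [-40.4  16.7  94.4  31.   99.4  45. ]
(array([ 8.37, -2.62, 14.06]), array([ 1.88, -0.08, -0.28])) (array([ 2.75, -2.01,  4.46]), array([ 1.88, -0.08, -0.28]))
```

Emit:
play_rows --motion '[[[1.4,-1.2,2.2,1.0,0,-0.2],[3.2,-2.1,5.0,1.9,0,-0.3],[5.2,-2.4,8.3,1.9,0,-0.3],[7.3,-2.6,12.0,1.9,0,-0.3],[8.37,-2.62,14.06,1.9,0,-0.3]]]'

```text
time: 4.05
tool_pos: [564.8, 15.9, 62.0]
tcp_rot: [-135.1, -0.0, 1.6]
ft_force: [-0.5, 0.6, -4.1]
finger_gap: 6.1
grip_force: 88.3
```

Emit:
play_rows --motion '[[[0,0,0,0,0,0],[0,0,0,0,0,0]]]'

```text
time: 4.25
tool_pos: [564.6, 13.6, 63.8]
tcp_rot: [-135.1, -0.1, 1.6]
ft_force: [0.6, -0.1, -2.6]
finger_gap: 6.1
grip_force: 88.4
```

Run:
```python
from plan import *
from bench import sensors,optics
s=sensors.sense(); t=optics.snapshot("top"); sc=optics.snapshot("scene"); w=optics.snapshot("wrist"); pickle.dump((s,t,sc,w),open("w4.pkl","wb"))
p,R=edge_target(45,-100,562,35,45,0,-1.4)
print(s["time"],s["tool_pos"],s["tcp_rot"],s["joint_pos"].round(1),s["ft_force"]); print(delta(s,p,R))
o=np.hstack([cv2.resize(t["pixels"][70:310,170:330],(400,600)),cv2.resize(w["pixels"][:,130:386],(400,600))])
cv2.imwrite("pics/w4.png",o[:,:,::-1])
```

```text
4.25 [564.55837709  13.63690525  63.82133648] [-1.35148539e+02 -5.88649019e-02  1.55450604e+00] [-27.8  26.9  92.5  38.   87.3  49.5] [ 0.60347284 -0.14260777 -2.64905885]
(array([-0.01, -0.21,  0.18]), array([ 0.15, -0.06,  0.02]))
```

View pics/w4.png

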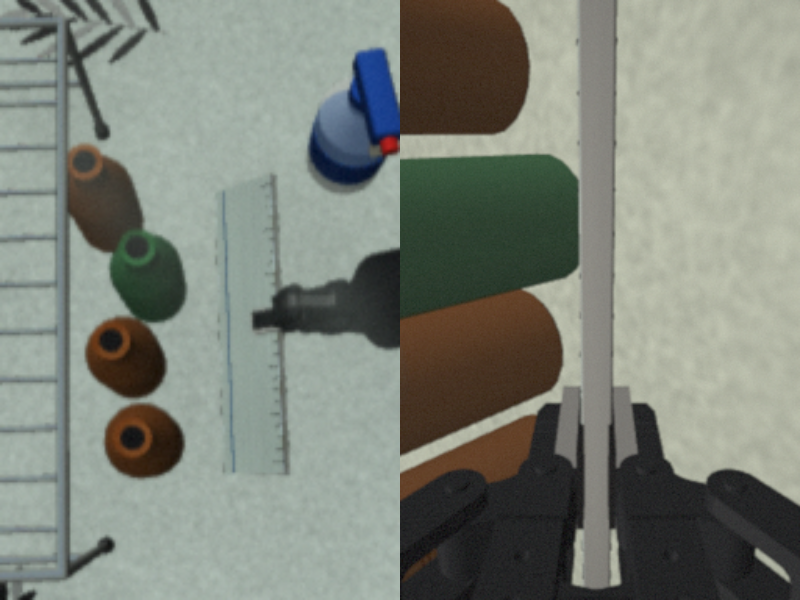

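The top crop shows the ruler parallel to the row, its leading corner running from about (220,190) to (226,470). The wrist view shows it clear of the bottles. I check this in numbers before pushing.

```bash
cat >> plan.py <<'E'
def ruler_line(T,lo,hi,z,rows):
    g=cv2.GaussianBlur(cv2.cvtColor(T["pixels"],cv2.COLOR_RGB2GRAY),(0,0),0.8).astype(float); return g
E
python3 - <<'E'
from plan import *
s,T,sc,w=pickle.load(open("w4.pkl","rb"))
M=Ro.from_euler("xyz",s["tcp_rot"],degrees=True).as_matrix(); q=s["tool_pos"]+45*M[:,2]-4*M[:,1]; print("pred edge",q)
X=ray(T,[(258.0,146),(260.4,258)],q[2]); print(X, "yf",X[:,1]-k*X[:,0]-c, "pred",q[1]-k*q[0]-c)
g=cv2.cvtColor(T["pixels"],cv2.COLOR_RGB2GRAY)
for r_ in (150,165,180,200,220,240,255): print(r_,g[r_,252:268])
E
```

```text
pred edge [563.65035122  48.19794794  34.74024611]
[[695.76454204  45.01337927  34.74024611]
 [439.21680057  40.89498445  34.74024611]] yf [-109.65929854 -106.67132092] pred -102.81516678578436
150 [176 177 176 169 166 157 152 124 151 156 155 152 154 156 156 154]
165 [168 170 172 168 155 156 154 131 135 155 154 159 158 157 157 151]
180 [170 167 167 168 167 168 155 151 114 152 159 156 156 156 157 156]
200 [159 161 166 166 166 159 154 155 149 117 152 157 155 155 159 153]
220 [165 166 167 167 164 163 157 156 152 136 135 154 157 154 154 154]
240 [165 166 166 166 166 168 168 164 156 149 117 147 153 152 153 152]
255 [164 162 164 164 165 165 162 145 154 154 151 116 151 156 156 154]
```

Run:
```python
from plan import *
s,T,sc,w=pickle.load(open("w4.pkl","rb"))
g=cv2.cvtColor(T["pixels"],cv2.COLOR_RGB2GRAY).astype(float)
P=[];Q=[]
for row in range(148,258):
    a=g[row,256:267]; i=np.argmin(a); 
    if 0<i<10 and a[i]<140:
        wt=np.clip(150-a[i-1:i+2],0,None); P.append((256+i+(wt*[-1,0,1]).sum()/wt.sum(),row))
P=np.array(P); X=ray(T,P,41)
kk=np.polyfit(X[:,0],X[:,1],1); res=X[:,1]-np.polyval(kk,X[:,0]); ok=abs(res)<1.2; kk=np.polyfit(X[ok,0],X[ok,1],1)
print("line yaw",np.degrees(np.arctan(kk[0])),"n",ok.sum(),"y at 563",np.polyval(kk,563.6),"yf",np.polyval(kk,563.6)-k*563.6-c)
# wrist: ruler borders columns
gw=w["pixels"].astype(float).sum(2)
for row in (20,80,140,200,240): 
    a=gw[row,130+int(170/1.5625):130+int(225/1.5625)]; print(row,(np.diff(a)).astype(int))
# bottles still
```

```text
line yaw 1.7061142917176562 n 110 y at 563 39.14241685792947 yf -111.86930314207054
20 [-11   0  12 -18 -14 -28 -44 -26  -3   0   2  -1 -11  10   4 -15  10  -8
  -2   1   0  -7  -4   3   9   2   5 -50 -52 101 150 -18  10 -15  -4]
80 [  8   0   7  -3 -10 -43 -33 -42  -3  -4  -9   0   0   0  11  -5   0  -6
 -11  -2   9  -6   5   2   0  -4 -17 -45  15 131  45  -9   0  -5   0]
140 [ 22  -4 -25   5  27 192 114 -40 -37  -1  -2   4  -6  16 -16   4  -9  -5
   8  -3  -7   4   0  -3   8 -15 -34 -17  87  86   4  10   1  10   5]
200 [ -5 -14  15   0  10 -53 -39  29 -29 -14  -7   3  -5   3  -6  11 -14   8
  -8  -2   4   0  -6   8 -15 -16 -66  63 143  32  -5 -12   2  -6   4]
240 [-10   3  10   3   2 -16 -10 -19 -34 -38   6  -3  -1   3 -12  18  -4  -5
   3 -13  -3   4  -4  -4   3 -42 -30 114  98   3  -4  -7  -4   1   7]
```

Emit:
play_rows --motion '[[[0,-0.35,0.35,0,0,0],[0,-0.71,0.71,0,0,0],[0,-1.06,1.06,0,0,0],[0,-1.41,1.41,0,0,0],[0,-1.63,1.63,0,0,0]]]'

```text
time: 4.9
tool_pos: [564.9, 36.4, 64.7]
tcp_rot: [-135.2, -0.2, 1.5]
ft_force: [-0.1, -0.5, -4.4]
finger_gap: 6.2
grip_force: 88.5
```

Emit:
play_rows --motion '[[[0,-0.25,0.25,0,0,0],[0,-0.5,0.5,0,0,0],[0,-0.75,0.75,0,0,0],[0,-1.0,1.0,0,0,0],[0,-1.25,1.25,0,0,0]]]'

```text
time: 5.4
tool_pos: [564.8, 53.3, 64.7]
tcp_rot: [-135.2, -0.2, 1.4]
ft_force: [-0.7, -3.8, -2.5]
finger_gap: 6.7
grip_force: 88.9
```

```bash
cat >> plan.py <<'E'
def tipof(s,h=45):
    M=Ro.from_euler("xyz",s["tcp_rot"],degrees=True).as_matrix(); q=s["tool_pos"]+h*M[:,2]-4*M[:,1]; return q,q[1]-k*q[0]-c
def mouths(T,guess):
    """centroids of the dark mouth holes near guessed world xy at z=180"""
    g=T["pixels"].sum(2).astype(float); out=[]
    for x,y in guess:
        u,v=proj(T,(x,y,180))[0]
        for _ in range(3):
            y0,x0=int(round(v))-4,int(round(u))-4; a=g[y0:y0+9,x0:x0+9]; yy,xx=np.mgrid[y0:y0+9,x0:x0+9]
            wt=np.clip(np.percentile(a,45)-a,0,None); u,v=(wt*xx).sum()/wt.sum(),(wt*yy).sum()/wt.sum()
        out.append(ray(T,(u,v),180)[0])
    return np.array(out)
E
python3 - <<'E'
from plan import *
from bench import sensors,optics
s=sensors.sense(); t=optics.snapshot("top"); w=optics.snapshot("wrist"); pickle.dump((s,t,w),open("w5.pkl","wb"))
print(s["time"],s["tool_pos"],s["tcp_rot"],s["ft_force"],tipof(s))
o=np.hstack([cv2.resize(t["pixels"][70:310,170:330],(400,600)),cv2.resize(w["pixels"][:,130:386],(400,600))])
cv2.imwrite("pics/w5.png",o[:,:,::-1])
g0=[(464,110),(535,127),(606,108),(674,148)]
_,d=pickle.load(open("d0.pkl","rb"))
for T in (d["top"],t):
    m=mouths(T,g0); print(m[:,:2].round(1).tolist(),(m[:,1]-k*m[:,0]-c-30.5).round(1))
E
```

```text
5.4 [564.82317333  53.30971049  64.6635163 ] [-135.23461877   -0.2142074     1.44615083] [-0.72840793 -3.80668335 -2.51057484] (array([564.06062742,  87.83068742,  35.53070533]), np.float64(-63.19379196042057))
[[464.1, 110.3], [535.3, 127.3], [604.8, 109.8], [674.5, 149.6]] [-68.5 -53.4 -72.9 -35. ]
[[462.2, 114.2], [535.4, 127.5], [601.0, 112.3], [674.9, 149.6]] [-64.5 -53.2 -70.2 -35. ]
```

View pics/w5.png

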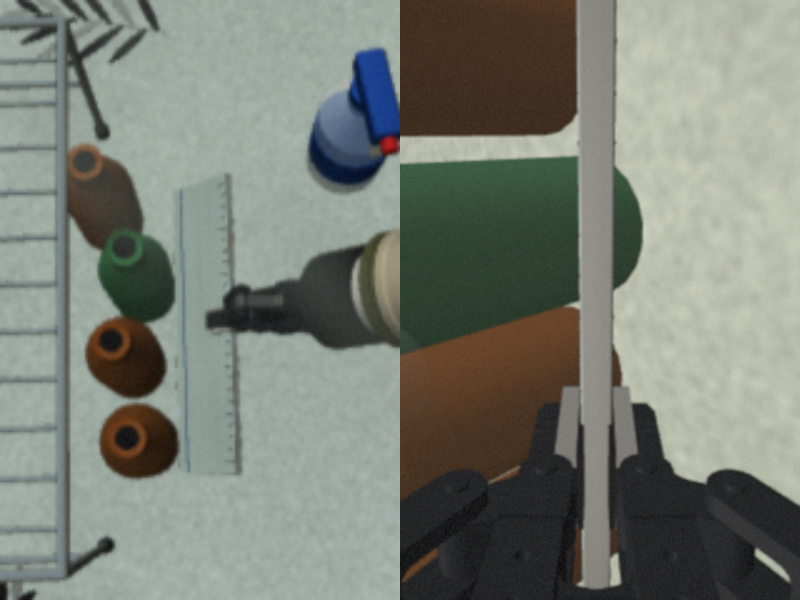

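Bottles 1 and 3 (mouths at (127,437) and (125,246) in the crop) are upright and have moved with the edge, about 63 mm in front of flush as predicted. I keep pushing.

Emit:
play_rows --motion '[[[0,-0.26,0.26,0,0,0],[0,-0.52,0.52,0,0,0],[0,-0.78,0.78,0,0,0],[0,-1.04,1.04,0,0,0],[0,-1.3,1.3,0,0,0]]]'

```text
time: 6.0
tool_pos: [564.2, 71.9, 64.6]
tcp_rot: [-135.2, -0.2, 1.5]
ft_force: [0.0, -5.4, -1.6]
finger_gap: 6.3
grip_force: 89.2
```

Emit:
play_rows --motion '[[[0,-0.26,0.26,0,0,0],[0,-0.52,0.52,0,0,0],[0,-0.78,0.78,0,0,0],[0,-1.04,1.04,0,0,0],[0,-1.3,1.3,0,0,0]]]'

```text
time: 6.5
tool_pos: [564.1, 89.9, 64.7]
tcp_rot: [-135.3, -0.2, 1.4]
ft_force: [-0.0, -8.2, -1.3]
finger_gap: 6.3
grip_force: 89.5
```

Run:
```python
from plan import *
from bench import sensors,optics
s=sensors.sense(); t=optics.snapshot("top"); pickle.dump((s,t),open("w6.pkl","wb"))
q,yf=tipof(s); print(s["time"],s["tool_pos"],s["tcp_rot"],s["ft_force"],q,yf)
g0=[(464,q[1]+30.5-3),(535,q[1]+30.5-1),(606,q[1]+32),(674,max(149,q[1]+34))]
m=mouths(t,g0); print(m[:,:2].round(1).tolist(),(m[:,1]-k*m[:,0]-c-30.5).round(1))
```

```text
6.5 [564.10358631  89.90824236  64.65350161] [-135.25349329   -0.23648064    1.42602314] [-0.03657703 -8.16769928 -1.34265386] [563.3647749  124.42017207  35.50936216] -26.58503218972656
[[463.0, 151.2], [535.3, 153.0], [605.8, 155.4], [673.4, 156.7]] [-27.5 -27.7 -27.2 -27.9]
```

Run:
```python
from plan import *
from bench import optics
sc=optics.snapshot("scene"); pickle.dump(sc,open("sc6.pkl","wb"))
g=cv2.cvtColor(sc["pixels"],cv2.COLOR_RGB2GRAY).astype(np.float32)
# sample image brightness along world line across the bar (y offset -14..+16 at z=228) at several x
off=np.arange(-14,18,2)
for x in (400,440,500,560,620,700,735):
    X=np.c_[np.full(len(off),x),k*x+c+off,np.full(len(off),228.)]
    uv=proj(sc,X).astype(np.float32); v=cv2.remap(g,uv[:,:1],uv[:,1:],cv2.INTER_LINEAR).ravel()
    print(x,v.astype(int))
print(off)
```

```text
400 [152 152 153 153 153 151 151 129 116 124 129 117 120 123 116 117]
440 [157 155 156 157 157 157 149 127 119 123 126 122 128 145 150 156]
500 [159 156 154 154 155 156 153 135 119 124 126 122 119 119 133 128]
560 [152 153 152 153 154 154 155 127 117 124 125 118 134 156 155 158]
620 [152 131 107 127 129 142 141 129 118 123 127 118 114 140 140 139]
700 [145 127 104 108 127 146 146 133 115 121 126 127 126 123 127 119]
735 [149 135 114 134 144 131 143 131 116 124 126 122 117 118 125 119]
[-14 -12 -10  -8  -6  -4  -2   0   2   4   6   8  10  12  14  16]
```

Emit:
play_rows --motion '[[[0,-0.3,0.3,0,0,0],[0,-0.62,0.62,0,0,0],[0,-0.94,0.94,0,0,0],[0,-1.24,1.24,0,0,0],[0,-1.5,1.5,0,0,0]]]'

```text
time: 7.1
tool_pos: [563.5, 111.1, 64.6]
tcp_rot: [-135.2, -0.2, 1.4]
ft_force: [0.0, -8.4, -0.2]
finger_gap: 6.4
grip_force: 89.6
```

Emit:
play_rows --motion '[[[0,-0.05,0.05,0,0,0],[0,-0.05,0.05,0,0,0],[0,-0.05,0.05,0,0,0]]]'

```text
time: 7.4
tool_pos: [563.4, 112.0, 64.6]
tcp_rot: [-135.2, -0.2, 1.4]
ft_force: [-0.2, -5.3, -2.7]
finger_gap: 6.3
grip_force: 89.3
```

```bash
cat > chk.py <<'E'
from plan import *
from bench import sensors,optics
import sys
s=sensors.sense(); t=optics.snapshot("top"); sc=optics.snapshot("scene"); pickle.dump((s,t,sc),open("last.pkl","wb"))
q,yf=tipof(s); print(s["time"],s["tool_pos"],s["tcp_rot"],s["ft_force"],q,yf)
fy=float(sys.argv[1])
for T in (t,sc):
    g0=[(x,k*x+c+30.5+fy) for x in (463,535,606,673)]
    m=mouths(T,g0); print(m[:,:2].round(1).tolist(),(m[:,1]-k*m[:,0]-c-30.5).round(1))
E
python3 chk.py -6
```

```text
7.4 [563.42721886 111.98434626  64.58636384] [-135.21935156   -0.22181445    1.43707518] [-0.20337127 -5.28611002 -2.65872522] [562.6737775  146.51329886  35.46276931] -4.472764772776031
[[461.6, 173.6], [534.2, 175.2], [605.7, 177.4], [672.1, 180.9]] [-5.1 -5.5 -5.3 -3.6]
[[460.6, 173.9], [532.9, 176.1], [605.2, 176.9], [673.1, 179.2]] [-4.8 -4.5 -5.8 -5.3]
```

Emit:
play_rows --motion '[[[0,-0.1,0.1,0,0,0],[0,-0.2,0.2,0,0,0],[0,-0.28,0.28,0,0,0],[0,-0.33,0.33,0,0,0],[0,-0.34,0.34,0,0,0]]]'

```text
time: 8.0
tool_pos: [563.4, 116.5, 64.6]
tcp_rot: [-135.2, -0.2, 1.4]
ft_force: [0.0, -8.0, -1.1]
finger_gap: 6.0
grip_force: 89.6
```

```bash
python3 chk.py -0.5
```

```text
8.0 [563.40590732 116.50608944  64.61297583] [-135.24335976   -0.23195184    1.42833849] [ 0.02155103 -7.97488985 -1.12765496] [562.66324517 151.02308367  35.47493262] 0.037311779024435054
[[461.1, 177.9], [533.8, 179.8], [605.7, 181.9], [671.8, 185.4]] [-0.8 -0.8 -0.8  0.9]
[[460.5, 178.0], [532.6, 180.2], [605.1, 181.7], [673.1, 183.6]] [-0.7 -0.4 -1.  -0.9]
```

Emit:
play_rows --motion '[[[0,-0.04,0.04,0,0,0],[0,-0.045,0.045,0,0,0],[0,-0.045,0.045,0,0,0]]]'

```text
time: 8.4
tool_pos: [563.4, 117.1, 64.6]
tcp_rot: [-135.2, -0.2, 1.4]
ft_force: [-0.0, -7.8, -1.1]
finger_gap: 6.4
grip_force: 89.6
```

Emit:
play_rows --motion '[[[0,0.2,-0.2,0,0,0],[0,0.8,-0.8,0,0,0],[0,2.0,-2.0,0,0,0],[0,4.0,-4.0,0,0,0],[0,6.0,-6.0,0,0,0]]]'

```text
time: 8.9
tool_pos: [564.8, 31.3, 64.5]
tcp_rot: [-135.2, -0.2, 1.5]
ft_force: [0.2, 0.5, -4.4]
finger_gap: 6.2
grip_force: 88.3
```

Emit:
play_rows --motion '[[[0,0.7,-0.7,0,0,0],[0,0.7,-0.7,0,0,0]]]'

```text
time: 9.1
tool_pos: [565.8, 20.7, 64.6]
tcp_rot: [-135.2, -0.2, 1.3]
ft_force: [-0.4, 0.3, -3.4]
finger_gap: 6.3
grip_force: 88.5
```

```bash
python3 chk.py -0.2
python3 - <<'E'
from plan import *
s,t,sc=pickle.load(open("last.pkl","rb"))
cv2.imwrite("pics/r.png",np.hstack([cv2.resize(t["pixels"][70:310,170:330],(400,600)),cv2.resize(sc["pixels"][120:300,230:350],(400,600))])[:,:,::-1])
R=tool(30,-1.3); M=R.as_matrix(); slot=np.array([480.9,-237.5,22])
print("via",delta(s,(490,-80,150),tool(45,1.5)))
E
```

```text
9.1 [565.82178365  20.70034072  64.61589508] [-135.20466309   -0.19874046    1.30879379] [-0.38672195  0.28765526 -3.41542937] [565.13372539  55.23808825  35.50111239] -95.81611594411159
[[462.0, 178.7], [533.6, 180.6], [606.2, 182.1], [671.7, 186.1]] [-0.  -0.1 -0.6  1.6]
[[460.6, 178.6], [533.0, 180.6], [604.8, 182.6], [673.4, 184.1]] [-0.  -0.  -0.  -0.4]
via (array([ -7.78,   0.99, -13.05]), array([ 0.2 , -0.28,  0.  ]))
```

View pics/r.png

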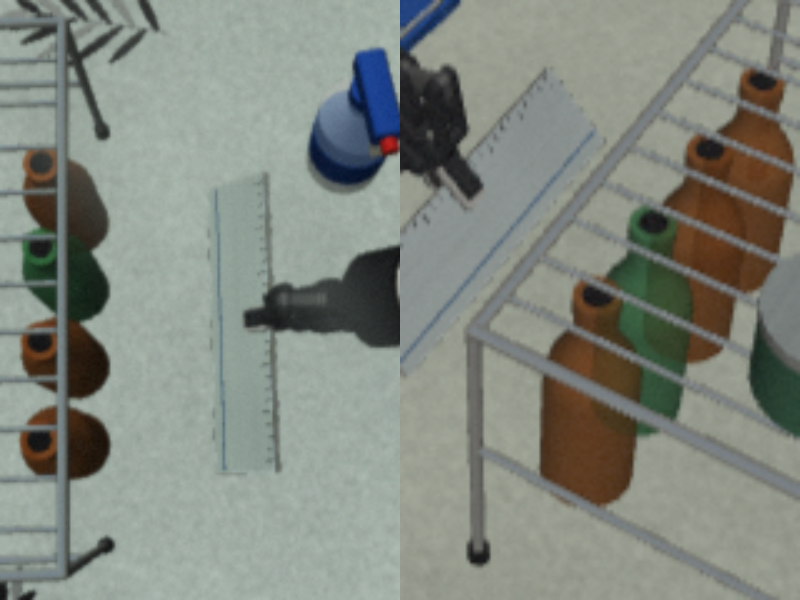

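All four mouths sit on one line under the front bar (crop (39,162), (40,248), (41,344), (40,440)). Both cameras put the bottles flush within about 1 mm, and they are upright. Next I return the ruler.

Emit:
play_rows --motion '[[[-1.8,0.2,-2.5,0,0,0],[-3.6,0.4,-5.5,0,0,0],[-5.4,0.7,-9.0,0,0,0],[-7.0,0.9,-12,0,0,0],[-7.78,0.99,-13.05,0,0,0]]]'

```text
time: 9.7
tool_pos: [489.9, -79.4, 152.1]
tcp_rot: [-135.3, -0.3, 1.4]
ft_force: [0.6, -0.0, -3.6]
finger_gap: 6.5
grip_force: 88.8
```

Run:
```python
from plan import *
from bench import sensors
s=sensors.sense(); R=tool(30,-1.3); M=R.as_matrix(); slot=np.array([480.9,-237.5,22])
print(s["time"],s["tool_pos"],s["tcp_rot"])
pre=slot-M[:,2]*(45+95)+M[:,0]*1.4-M[:,1]*5
print(pre,delta(s,pre,R))
```

```text
9.7 [489.94617788 -79.36203774 152.13557985] [-135.29958652   -0.3291865     1.44171668]
[ 480.80976534 -303.18473243  145.74355653] (array([ -1.48,  16.33, -15.27]), array([-14.71,   1.41,   2.39]))
```

Emit:
play_rows --motion '[[[-0.25,2.8,-2.6,-2.5,0.2,0.4],[-0.5,6.2,-5.8,-5.5,0.5,0.9],[-0.9,9.8,-9.2,-9,0.8,1.4],[-1.2,13.2,-12.4,-12,1.1,1.9],[-1.48,16.33,-15.27,-14.71,1.41,2.39]]]'

```text
time: 10.2
tool_pos: [481.1, -302.4, 142.8]
tcp_rot: [-150.0, 0.1, -1.2]
ft_force: [0.9, -0.3, -4.0]
finger_gap: 6.6
grip_force: 88.6
```

Emit:
play_rows --motion '[[[0,0,0,0,0,0],[0,0,0,0,0,0],[0,0,0,0,0,0]]]'

```text
time: 10.5
tool_pos: [480.9, -299.9, 142.5]
tcp_rot: [-149.8, 0.2, -1.2]
ft_force: [-0.5, -0.2, -3.2]
finger_gap: 6.3
grip_force: 88.8
```

Run:
```python
from plan import *
from bench import sensors,optics
s=sensors.sense(); w=optics.snapshot("wrist"); t=optics.snapshot("top"); pickle.dump((s,w,t),open("w8.pkl","wb"))
print(s["time"],s["tool_pos"],s["tcp_rot"])
R=tool(30,-1.3); M=R.as_matrix(); slot=np.array([480.9,-237.5,22]); pre=slot-M[:,2]*(45+95)+M[:,0]*1.4-M[:,1]*5
print(delta(s,pre,R))
cv2.imwrite("pics/w8.png",np.hstack([cv2.resize(t["pixels"][150:330,320:440],(400,600)),cv2.resize(w["pixels"][:,130:386],(400,600))])[:,:,::-1])
```

```text
10.5 [ 480.90864945 -299.87626375  142.46537623] [-149.76484517    0.20008173   -1.20165141]
(array([-0.  ,  0.12, -0.45]), array([-0.23,  0.22, -0.02]))
```

View pics/w8.png

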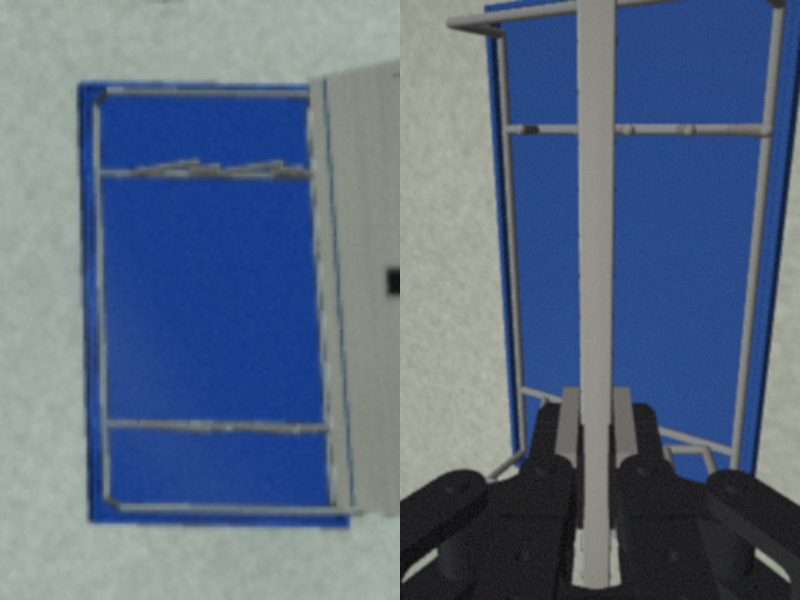

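The ruler is aligned above the slot: in the wrist view it is edge-on at column ~597, parallel to the tray wires. I insert it slowly.

Emit:
play_rows --motion '[[[0,0.1,1.2,-0.2,0.2,0],[0,0.1,2.8,-0.2,0.2,0],[0,0.1,4.4,-0.2,0.2,0],[0,0.1,5.8,-0.2,0.2,0],[0,0.1,6.8,-0.2,0.2,0]]]'

```text
time: 11.1
tool_pos: [480.7, -266.8, 81.9]
tcp_rot: [-150.0, 0.1, -1.4]
ft_force: [0.8, 0.5, -3.8]
finger_gap: 6.2
grip_force: 88.9
```

Emit:
play_rows --motion '[[[0,0,0.5,0,0,0],[0,0,1.0,0,0,0],[0,0,1.4,0,0,0],[0,0,1.7,0,0,0],[0,0,1.8,0,0,0]]]'

```text
time: 11.6
tool_pos: [481.5, -259.8, 68.3]
tcp_rot: [-150.1, -0.0, -1.4]
ft_force: [-4.0, -1.0, -2.4]
finger_gap: 6.1
grip_force: 89.0
```

```bash
cat > ins.py <<'E'
from plan import *
from bench import sensors
s=sensors.sense(); R=tool(30,-1.3); M=R.as_matrix(); slot=np.array([480.9,-237.5,22])
print(s["time"],s["tool_pos"],s["tcp_rot"],s["ft_force"],s["wrist_torque"],delta(s,slot-M[:,2]*45+M[:,0]*1.4,R))
E
python3 ins.py
```

```text
11.6 [ 481.47880079 -259.81704549   68.30399473] [-1.50116567e+02 -2.11459447e-02 -1.39963419e+00] [-4.02857388 -0.96225945 -2.41644048] [-0.60731881  0.51453747  0.23265948] (array([0.03, 0.38, 0.63]), array([ 0.12, -0.07, -0.08]))
```

Run:
```python
from plan import *
s,d=pickle.load(open("d0.pkl","rb")); T=d["top"]; im=T["pixels"].astype(float)
b=im[:,:,2]-im[:,:,0]   # blueness
A=[];B=[]
for col in range(352,380,2):
    v=b[:,col]; lev=v[200:280].max()/2
    lev=40
    r_=np.where(v>lev)[0]; r_=r_[(r_>160)&(r_<320)]
    a,z=r_.min(),r_.max()
    A.append((col,a-(v[a]-lev)/(v[a]-v[a-1]))); B.append((col,z+(v[z]-lev)/(v[z]-v[z+1])))
a=ray(T,A,14); z=ray(T,B,14); z0=ray(T,B,7)
print("far x",a[:,0].mean().round(1),"near x",z[:,0].mean().round(1),"mid",(a[:,0].mean()+z[:,0].mean())/2,"at y",a[:,1].mean().round(0),"len",a[:,0].mean()-z[:,0].mean())
# scene end views: end loops at tops? sample tray edge in scene
S=d["scene"]; im=S["pixels"].astype(float); b=(im[:,:,2]-im[:,:,0]).astype(np.float32)
off=np.arange(-12,13,2.)
for xe in (480.9-150,480.9+150):
  for y in (-180,-200,-215):
    X=np.c_[xe+off,y-(xe+off-481)*.022,np.full(len(off),14.)]; uv=proj(S,X).astype(np.float32)
    print(xe,y,cv2.remap(b,uv[:,:1],uv[:,1:],1).ravel().astype(int))
```

```text
far x 632.1 near x 332.2 mid 482.1648053938319 at y -207.0 len 299.84743394630954
330.9 -180 [-6 -5 -4 -4 -2 16 47 66 75 72 67 73 83]
330.9 -200 [-8 -8 -8 -6  2 18 41 61 72 70 69 72 78]
330.9 -215 [-7 -6 -6 -1  9 31 52 70 75 72 71 71 75]
630.9 -180 [62 56 59 58 55 52 50 49 45 48 51 50 48]
630.9 -200 [93 92 92 93 93 91 91 91 93 96 93 88 81]
630.9 -215 [89 87 89 91 91 89 89 91 91 91 92 86 73]
```

Emit:
play_rows --motion '[[[0,0,0.15,0,0,0],[0,0.05,0.3,0,0,0],[0,0.1,0.4,0,0,0],[0,0.15,0.5,0,0,0],[0,0.15,0.5,0,0,0]]]'

```text
time: 12.1
tool_pos: [481.5, -258.6, 63.4]
tcp_rot: [-150.1, -0.0, -1.4]
ft_force: [-4.3, 0.1, -2.4]
finger_gap: 6.4
grip_force: 89.0
```

```bash
python3 ins.py
```

```text
12.1 [ 481.54501477 -258.61082816   63.39819506] [-1.50111662e+02 -2.70034989e-02 -1.38517154e+00] [-4.30128232  0.10856945 -2.3701866 ] [-0.55991042  0.50229111  0.33464934] (array([0.03, 0.24, 0.14]), array([ 0.11, -0.07, -0.06]))
```

Emit:
play_rows --motion '[[[-0.1,0,0,0,0,0],[-0.2,0,0,0,0,0],[-0.25,0,0,0,0,0],[-0.25,0,0,0,0,0]]]'

```text
time: 12.5
tool_pos: [479.2, -258.4, 63.3]
tcp_rot: [-150.1, -0.0, -1.4]
ft_force: [0.4, 0.3, -3.4]
finger_gap: 6.2
grip_force: 88.8
```

```bash
python3 ins.py
```

```text
12.5 [ 479.23236006 -258.43092552   63.28141409] [-1.50113607e+02 -4.45586928e-02 -1.39033020e+00] [ 0.43781931  0.25106277 -3.36820915] [-0.5662754   0.03963941 -0.01130594] (array([0.26, 0.25, 0.12]), array([ 0.11, -0.08, -0.06]))
```

Emit:
play_rows --motion '[[[-0.08,0.05,0.04,0,0,0],[-0.08,0.12,0.08,0,0,0],[-0.08,0.18,0.12,0,0,0],[-0.08,0.22,0.14,0,0,0],[-0.08,0.22,0.14,0,0,0]]]'

```text
time: 13.0
tool_pos: [478.5, -259.7, 61.4]
tcp_rot: [-150.1, -0.1, -1.4]
ft_force: [-1.6, -0.0, 3.1]
finger_gap: 6.1
grip_force: 89.6
```

```bash
python3 ins.py
```

```text
13.0 [ 478.50906835 -259.70200663   61.42272724] [-1.50104198e+02 -5.68489318e-02 -1.38190584e+00] [-1.64351433 -0.03944164  3.09148258] [0.09827349 0.04138917 0.13777386] (array([0.33, 0.04, 0.03]), array([ 0.1 , -0.09, -0.04]))
```

Emit:
play_rows --motion '[[[0,0,0,0,0,0],[0,0,0,0,0,0],[0,0,0,0,0,0],[0,0,0,0,0,0]]]' --jaw 0.5

```text
time: 13.4
tool_pos: [478.3, -259.6, 60.9]
tcp_rot: [-150.1, -0.0, -1.4]
ft_force: [-0.4, 0.2, 1.4]
finger_gap: 42.7
grip_force: 0.0
```

Emit:
play_rows --motion '[[[0,0,-1,0,0,0],[0,0,-3,0,0,0],[0,0,-6,0,0,0],[0,0,-9,0,0,0],[0,0,-11,0,0,0]]]'

```text
time: 13.9
tool_pos: [477.3, -316.2, 159.2]
tcp_rot: [-150.2, -0.1, -1.4]
ft_force: [1.2, -0.3, 0.4]
finger_gap: 42.6
grip_force: 0.0
```

Emit:
play_rows --motion '[[[0,3,-2,0,0,0],[0,6,-4,0,0,0],[0,9,-6,0,0,0],[0,10,-7,0,0,0],[0,10,-7,0,0,0]]]'

```text
time: 14.4
tool_pos: [473.4, -438.4, 167.7]
tcp_rot: [-150.2, -0.1, -1.5]
ft_force: [-0.0, -0.2, -0.8]
finger_gap: 43.0
grip_force: 0.0
```

```bash
python3 chk.py 0
python3 - <<'E'
from plan import *
s,t,sc=pickle.load(open("last.pkl","rb"))
cv2.imwrite("pics/end.png",np.hstack([cv2.resize(t["pixels"][70:310,170:490],(400,300)),cv2.resize(sc["pixels"][60:300,90:410],(400,300)),])[:,:,::-1] if 0 else np.vstack([cv2.resize(t["pixels"][70:310,170:490],(400,300)),cv2.resize(sc["pixels"][60:300,90:410],(400,300))])[:,:,::-1])
hsv=None
E
```

```text
14.4 [ 473.41049115 -438.4416497   167.70070205] [-1.50191079e+02 -5.92992530e-02 -1.52098344e+00] [-0.04411986 -0.24677783 -0.78148286] [ 474.13472092 -412.61111186  130.64319529] -561.14464363309
[[461.3, 178.2], [534.0, 180.4], [605.9, 182.6], [671.8, 185.7]] [-0.5 -0.3 -0.1  1.2]
[[460.7, 179.0], [532.9, 180.8], [604.8, 182.6], [673.2, 184.0]] [ 0.3  0.1 -0.  -0.5]
```

View pics/end.png

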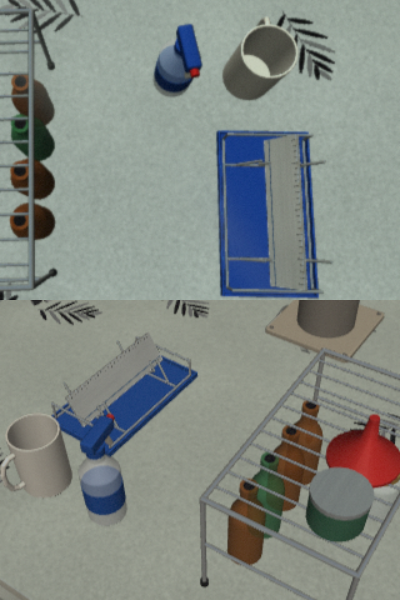

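The ruler stands in the slot as it did at the start, leaning on the tall prongs and centred between the end loops. The bottles are in one flush row, and the jug and sprayer have not moved. I hand in.

```bash
python3 -c "
from bench import job; print(job.hand_in())"
```

```text
the job is handed in; nothing more can be done
None
```

The job is handed in at about 14 s of the 51 s allowed: the cameras show all four bottles upright in one row, flush with the shelf's front edge to about 1 mm, and the straightedge back in its slot, centred between the drainer's end loops to about 1 mm.

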